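# Turn over the reversible repair plate and reseat it on its offset pins

## Robot

A 6-joint arm with a two-finger parallel gripper is mounted at the origin on a cart in front of the work surface, level with it; the furniture and walls round the work are solid. World frame = base frame: x ahead of the robot, y to its left, z up, the work surface at z = 0. Lengths are in mm, angles in degrees, forces in N, time in s.
With the tool pointing down it reaches from about 350 to 850 mm from the base axis. Payload 8.1 kg.
Tool frame: the origin (TCP) lies midway between the tips of the shut fingers; the grasp point (between the pads) lies 19 mm behind it; z points along the fingers, y is the direction in which the jaws open and shut (so a half turn about z gives the same grasp; the last joint's range is limited). The gripper opens to 85 mm and grips with 20 to 120 N. Pads are 22 mm wide; open, the fingers measure 114 mm over their backs; the gripper's body (76 mm by 85 mm) begins 54 mm behind the grasp point. The pads swing forward as they close: fully open they stand 13 mm farther back than shut.
Start: joints at [-75.883, 7.471, 85.268, -0, 87.261, -4.893], TCP at [195.467, -567.272, 200.492] pointing down, gripper open.
Joint ranges: [-169.43, 169.43], [-51.17, 129.36], [1.28, 143.12], [-76.62, 256.62], [0, 156.53], [-152.29, 152.29]. Speed limits (degrees/s): [136.94, 136.94, 159.86, 180, 180, 180].

## Interface

Orientations are given as [roll, pitch, yaw] about the fixed x, y, z axes, in that order (R = Rz(yaw) Ry(pitch) Rx(roll)).
In Python, from bench import telemetry, snapshot, camera_params, job gives the robot as it stands. The module is installed in compiled form; this text tells all that it offers.
- The arm moves only by the shell command python3 -m jog 'ROWS' [FORCE]. ROWS is JSON, a list that holds one entry, the list of rows, each a list of 7 numbers: the shift along the tool's x, y, z in units of 50 mm (1.0 is 50 mm), then the turn, a rotation vector about the tool's x, y, z in units of 2 pi rad (1.0 is 2 pi rad), then the opening, from 0 (shut) to 1 (fully open). In form: [[[dx, dy, dz, rx, ry, rz, claw], ...]]. A call has 1 to 12 rows; each row shifts and turns the commanded pose from where the row before left it, along the tool's axes as they then stand; what a row does not reach is not made up. A row lasts 1/8 s, in which the tool goes at most 62.5 mm and 10.7 degrees, less where a joint would pass 70% of its speed; a pose out of reach is approached as far as the arm can. A call with a number of a shift or a turn outside -1 to 1 is refused whole. A call with a gripper value outside its range is refused whole. The fingers move at their own pace and stop on an object; FORCE is the grip in N (left out, the last holds). Time passes only in rows, so rows that do not move let the fingers close. It gives the time, the measured TCP pose, the force and the opening at its end, in the units of the state.
- telemetry.sense(): the state, without advancing time (a new reading comes with each control period).
- snapshot(name): name is "side" or "top" or "wrist"; returns (picture, depth): 400x640x3 uint8, red, green, blue; 400x640 float32, mm along the optical axis (not along the pixel's ray), 0 where there is no reading.
- camera_params(name): a dict with "K" (3x3 intrinsics, pixels), "extrinsics" (4x4, takes a point from camera to world coordinates). Camera axes: x right, y down, z forward; pixel columns grow to the right and rows downward; lengths in mm; the calibration is good to about 2 mm. A picture is of the moment at which its call begins: read the wrist's pose just before it. camera_params takes no time and is no camera call; for the wrist camera it gives the pose at the moment of the call.
- job.hand_in(): hands the job in, once; it reports no verdict.
The state is a dict: "time": time; "joint_pos": joint angles; "qd": joint speeds; "joint_efforts": joint torques, N m; "tool_pos": TCP position; "tcp_rot": TCP orientation; "ft_force": force on the tool from outside, world axes, zero at the start; "wrist_torque": the same for the moment, N m; "finger_gap": finger opening in mm.
Only numpy, scipy, OpenCV 4.12 (cv2) and the standard library are available. Lean on these libraries where they do the work, as an engineer would, in place of code of your own. Each camera call takes 0.05 s, during which the arm holds its last target. There are 200 camera calls.

## Task

The reversible plate is sitting blue side up on the two pins of its repair fixture. Lift it off, turn it over and put it back gently on the same two pins with the orange side up, fully home on both ledges; stand it on end in the slotted stand to change your grip if one hold cannot turn it all the way. Let go of it at the end, and do not disturb the screw dish, the blue screwdriver or the dropper bottle.

Things in the scene. Friction and masses are not known exactly. Their poses are not given: they have to be found in the camera images.
- plate: Loose metal plate, 120 (x) by 60 (y) by 10 mm (z), 110 to 220 g; origin at its centre. +z face: blue pad; -z face: orange pad (each 50 x 44 mm, central, 3 mm proud). Two through holes, 12 mm off the centre line towards +y, at x = -44 and +44 mm. Grip it across its plain long sides, 60 mm apart. Turned over about its y axis (end over end) its holes meet the pins again; about x alone they do not.
- round_hole (a point): Centre of the plate's round hole, 10.5 mm across, mid-thickness (plate frame -44, 12, 0 mm).
- slot_hole (a point): Centre of the plate's slotted hole, 15 mm along plate x by 10.5 mm along y, mid-thickness (plate frame 44, 12, 0 mm).
- fixture: Fixed to the worktop; origin on it below the centre, z up. Dark foot 156 (x) by 44 (y) by 10 mm; two ledges, x = 30 to 60 mm either side, 44 mm wide, tops 34 mm above the worktop. The plate overhangs by 8 mm along both long sides, so fingers pass down beside it. Brass pins of 8 mm, 18 mm tall, on the ledges at x = -44 and +44, y = +12 mm; the top 6 mm tapers to 3 mm across.
- seat (a point): Where the plate's origin lies when the plate is fully home on the fixture: 39 mm above the worktop over the fixture's origin; axes as the fixture's.
- pin_a (a point): Tip of the pin at the fixture's x = -44 mm, 52 mm above the worktop.
- pin_b (a point): Tip of the pin at the fixture's x = +44 mm, 52 mm above the worktop.
- stand: Slotted stand fixed to the worktop, to hold the plate on end (a 60 mm edge down, thickness across the slot; it stands alone, leaning up to 8 degrees). Foot 80 (x) by 50 (y) by 8 mm. Slot along y, open-ended, 14 mm wide along x, between grey cheeks 50 mm long reaching 38 mm above the worktop; flared mouth above, to 49 mm. Origin on the worktop below the middle of the slot, z up.
- slot_floor (a point): Middle of the slot's floor, 8 mm above the worktop.
- screw_dish: Small dark round dish, 58 mm across, 12 mm high, loose on the worktop; bystander. Origin under its centre.
- blue_driver: Small blue precision screwdriver lying on the worktop, 115 mm long, 11 mm thick; bystander. Origin under its centre.
- dropper: Small white dropper bottle standing on the worktop, 29 mm across, 93 mm high; bystander. Origin under its centre.
Not all that is in view belongs to the job. Leave any purple look-alike of the plate alone.

How it is judged:
By the outcome, as a careful person would: the job done as asked, in the order asked, and still so for the second after the job is handed in, with the robot touching nothing.
It also fails if it takes over 72 s, if anything falls off the work surface, if the arm or the gripper's body presses on something with over 40 N, if the wrist force passes 120 N, or if a joint passes its speed limit or range.

## Working session

There is one attempt and no reset: what is moved stays moved. The work goes in short steps, Python scripts to look and compute and a shell command to move; the robot and the scene stay as the last step left them, time stands still between calls to the robot, and variables do not carry over. Pictures are saved under pics/ and viewed, about 8 in all and at most 12, crops included, and the job is handed in when it is done.

```bash
mkdir -p pics; python3 - <<'E'
from bench import telemetry, snapshot, camera_params
import cv2,numpy as np
print(telemetry.sense())
for n in("top","side"):
    p,d=snapshot(n); cv2.imwrite(f"pics/{n}0.png",p[:,:,::-1]); np.save(f"pics/{n}0.npy",d)
    c=camera_params(n); print(n,np.round(c["K"],1).tolist(),np.round(c["extrinsics"],3).tolist())
E
```

```text
{'time': 0.0, 'joint_pos': array([-7.58832310e+01,  7.51342660e+00,  8.53296885e+01,  9.59331414e-04,
        8.72598180e+01, -4.89285366e+00]), 'qd': array([ 0.00715   , -0.02558949, -0.00610772,  0.02105675,  0.0174785 ,
       -0.03736505]), 'joint_efforts': array([ 1.30685035e-03, -5.69403291e+01, -5.00544906e+01,  3.93476398e-06,
        1.47575751e-02,  5.59764075e-06]), 'tool_pos': array([ 195.32042341, -566.69089517,  199.45806876]), 'tcp_rot': array([-1.79897524e+02, -9.73409482e-03,  1.90095672e+01]), 'ft_force': array([-0.3253705 , -0.29300878, -0.17873371]), 'wrist_torque': array([ 0.02179212, -0.03839591,  0.00284459]), 'finger_gap': 85.84919549288661}
top [[457.0, 0.0, 318.2], [0.0, 457.0, 202.3], [0.0, 0.0, 1.0]] [[0.02, -0.982, 0.189, 273.041], [-0.999, -0.024, -0.022, -38.112], [0.026, -0.188, -0.982, 1188.967], [0.0, 0.0, 0.0, 1.0]]
side [[363.0, 0.0, 316.9], [0.0, 363.0, 203.3], [0.0, 0.0, 1.0]] [[0.91, 0.217, -0.353, 905.898], [0.414, -0.449, 0.792, -959.576], [0.013, -0.867, -0.499, 658.496], [0.0, 0.0, 0.0, 1.0]]
```

View pics/top0.png

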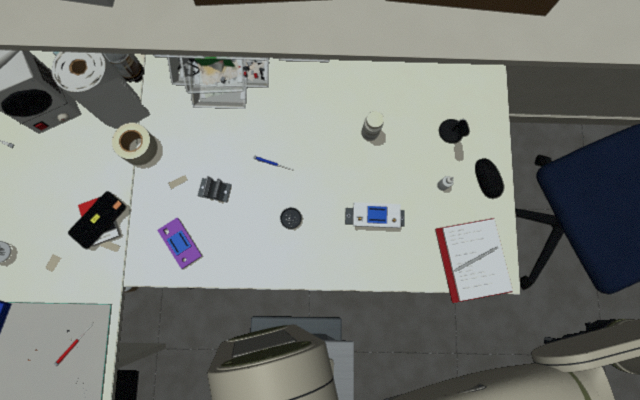

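View pics/side0.png

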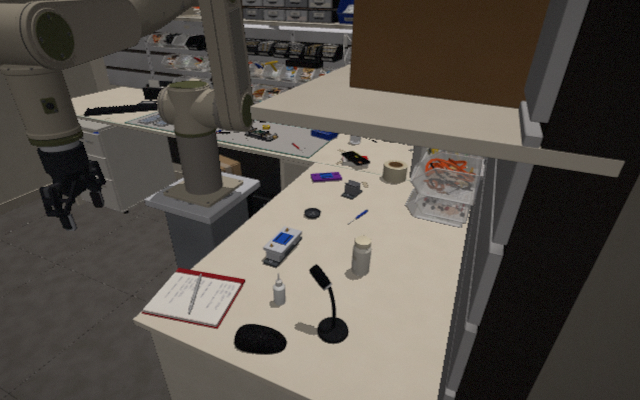

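The top view shows two candidates. The white plate with a blue pad at (377,215) sits on a dark fixture. The purple one at (180,243) lies on the table and is the look-alike, so the white one is mine. The stand is at (214,189), the dish at (291,217), the driver at (272,163) and the dropper at (446,183). I'll confirm in an enlarged crop.

```bash
python3 - <<'E'
import cv2,numpy as np
im=cv2.imread("pics/top0.png")
a=cv2.resize(im[185:245,335:415],None,fx=9,fy=9,interpolation=cv2.INTER_CUBIC)[:,:720]
b=cv2.resize(im[168:208,185:265],None,fx=9,fy=9,interpolation=cv2.INTER_CUBIC)[:,:720]
s=np.vstack([a,b]); s=cv2.resize(s,None,fx=2/3,fy=2/3); cv2.imwrite("pics/crop1.png",s); print(s.shape)
E
cat > h.py <<'E'
import numpy as np
from bench import camera_params
def at_z(name,u,v,z,c=None):
    c=c or camera_params(name); K,E=np.array(c["K"]),np.array(c["extrinsics"])
    r=E[:3,:3]@np.linalg.solve(K,[u,v,1]); return E[:3,3]+r*(z-E[2,3])/r[2]
def proj(name,P,c=None):
    c=c or camera_params(name); K,E=np.array(c["K"]),np.array(c["extrinsics"])
    q=K@(E[:3,:3].T@(np.array(P)-E[:3,3])); return q[:2]/q[2]
E
```

```text
(600, 480, 3)
```

View pics/crop1.png

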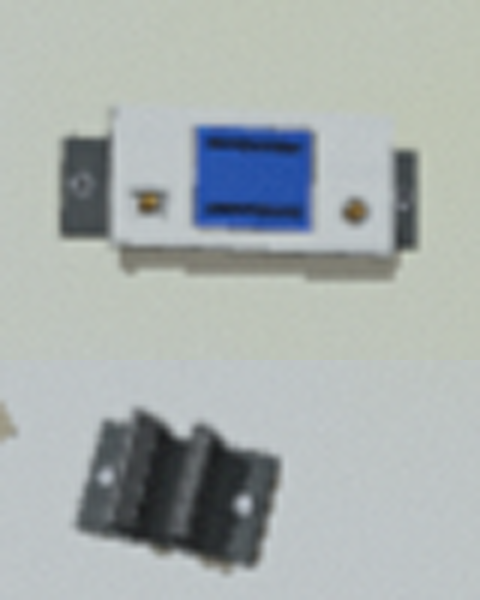

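```bash
cat >> h.py <<'E'
from scipy.spatial.transform import Rotation as Ro
from bench import telemetry
def plan(p1,R1,n,p0=None,R0=None):
    """n identical rows from (p0,R0) to (p1,R1) -> row values"""
    s=telemetry.sense()
    if p0 is None: p0=s["tool_pos"]
    if R0 is None: R0=Ro.from_euler("xyz",s["tcp_rot"],degrees=True)
    w=(R0.inv()*R1).as_rotvec()/n
    A=sum((R0*Ro.from_rotvec(w*k)).as_matrix() for k in range(n))
    d=np.linalg.solve(A,np.array(p1)-p0)
    print(n,"rows of",np.round(np.r_[d/50,w/(2*np.pi)],4).tolist(),"deg/row %.1f mm/row %.1f"%(np.degrees(np.linalg.norm(w)),np.linalg.norm(d)))
def tool(yaw,tilt):
    """tool down, x axis at yaw; tilt deg about tool y"""
    return Ro.from_euler("xyz",[180,0,yaw],degrees=True)*Ro.from_euler("y",tilt,degrees=True)
E
python3 - <<'E'
from h import *
g=lambda u,v,z:np.round(at_z("top",335+u/6,185+v/6,z)[:2],1)
print("corners",[g(*c,44) for c in((112,108),(393,120),(393,250),(112,243))])
print("pad",g(254,180,47),"pins slot",g(149,203,50),"round",g(355,210,50))
f=lambda u,v,z:np.round(at_z("top",185+u/6,168+(v-360)/6,z)[:2],1)
a,b=f(106,476,8),f(243,503,8);print("stand holes",a,b,(a+b)/2,np.degrees(np.arctan2(*(a-b)[::-1])))
print("foot corners",[f(*c,8) for c in((105,420),(280,455),(258,568),(78,528))])
for n,(u,v) in dict(dish=(291,217),drv=(272,163),drop=(446,183),purple=(180,243)).items(): print(n,np.round(at_z("top",u,v,5)[:2]))
c=camera_params("wrist");s=telemetry.sense()
R=Ro.from_euler("xyz",s["tcp_rot"],degrees=True).as_matrix();E=np.array(c["extrinsics"])
print("cam in tool",np.round(R.T@(E[:3,3]-s["tool_pos"]),1),np.round(R.T@E[:3,:3],3).tolist(),np.round(c["K"],1).tolist())
E
```

```text
corners [array([ 493.4, -154.3]), array([ 491.1, -274.6]), array([ 435.2, -273.8]), array([ 435.4, -154.6])]
pad [ 463.3 -214.4] pins slot [ 451.9 -169.5] round [ 451.  -256.7]
stand holes [532.5 240.3] [522.  179.9] [527.25 210.1 ] 80.13819639533234
foot corners [array([557.8, 242.5]), array([543.9, 164.9]), array([493.1, 171.7]), array([509. , 250.9])]
dish [460.   6.]
drv [605.  61.]
drop [ 562. -406.]
purple [385. 289.]
cam in tool [  84.1   -0.5 -172.9] [[-0.002, -0.945, -0.327], [1.0, -0.001, -0.002], [0.002, -0.327, 0.945]] [[358.8, 0.0, 317.9], [0.0, 358.8, 193.1], [0.0, 0.0, 1.0]]
```

```bash
python3 - <<'E'
from h import *
plan([463,-214,135],tool(89.5,0),12)
E
```

```text
12 rows of [0.786, -0.0203, 0.1078, -0.0, -0.0, -0.0163] deg/row 5.9 mm/row 39.7
```

```bash
R='[0.786,-0.0203,0.1078,0,0,-0.0163,1]'; python3 -m jog '[[[0.786,-0.0203,0.1078,0,0,-0.0163,1],[0.786,-0.0203,0.1078,0,0,-0.0163,1],[0.786,-0.0203,0.1078,0,0,-0.0163,1],[0.786,-0.0203,0.1078,0,0,-0.0163,1],[0.786,-0.0203,0.1078,0,0,-0.0163,1],[0.786,-0.0203,0.1078,0,0,-0.0163,1],[0.786,-0.0203,0.1078,0,0,-0.0163,1],[0.786,-0.0203,0.1078,0,0,-0.0163,1],[0.786,-0.0203,0.1078,0,0,-0.0163,1],[0.786,-0.0203,0.1078,0,0,-0.0163,1],[0.786,-0.0203,0.1078,0,0,-0.0163,1],[0.786,-0.0203,0.1078,0,0,-0.0163,1]]]'
python3 -m jog '[[[0,0,0,0,0,0,1],[0,0,0,0,0,0,1]]]'
python3 - <<'E'
from h import *
from bench import snapshot
import cv2
s=telemetry.sense();print({k:np.round(s[k],2) for k in("time","joint_pos","tool_pos","tcp_rot","ft_force")})
c=camera_params("wrist");p,d=snapshot("wrist");cv2.imwrite("pics/w1.png",p[:,:,::-1]);np.savez("pics/w1.npz",d=d,E=c["extrinsics"],K=c["K"])
E
```

```text
time: 1.6
tool_pos: [463.4, -213.2, 135.2]
tcp_rot: [-180.0, -0.0, 89.6]
ft_force: [0.7, 0.3, -0.0]
finger_gap: 85.3
time: 1.85
tool_pos: [463.4, -215.0, 135.8]
tcp_rot: [-180.0, 0.0, 89.4]
ft_force: [-0.2, 0.1, -0.9]
finger_gap: 85.4
{'time': np.float64(1.85), 'joint_pos': array([-3.0630e+01, -4.1300e+00,  1.0393e+02, -2.0000e-02,  8.0200e+01,
       -3.0020e+01]), 'tool_pos': array([ 463.36, -215.  ,  135.76]), 'tcp_rot': array([-1.7999e+02,  2.0000e-02,  8.9400e+01]), 'ft_force': array([-0.15,  0.1 , -0.92])}
```

View pics/w1.png

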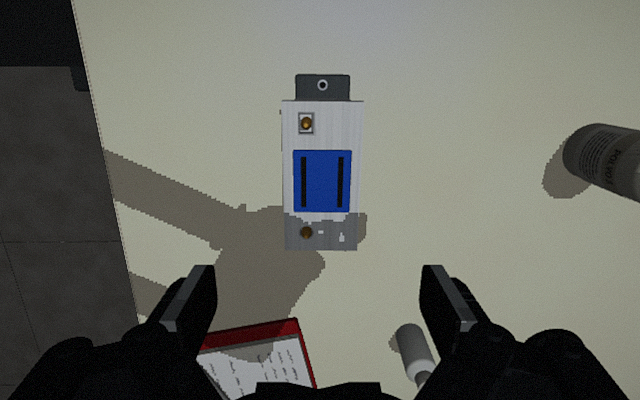

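The wrist view shows the plate with its top-face corners at about (282,101), (363,101), (357,250) and (285,250). The pins are at (306,123) and (306,232), and the slotted hole is the far one, at the +y end.

```bash
python3 - <<'E'
from h import *
z=np.load("pics/w1.npz");c=dict(K=z["K"],extrinsics=z["E"]);d=z["d"]
for u,v in((282,101),(363,101),(357,250),(285,250)): print("corner",np.round(at_z("w",u,v,44,c)[:2],1))
for u,v in((306,123),(306,232)): print("pin",np.round(at_z("w",u,v,50,c)[:2],1))
for u,v in((293,151),(350,150),(351,211),(294,212)): print("pad",np.round(at_z("w",u,v,47,c)[:2],1))
# 3D of plate points from depth
def P(u,v):
    q=np.linalg.solve(c["K"],[u,v,1])*d[v,u]; return c["extrinsics"][:3,:3]@q+c["extrinsics"][:3,3]
pts=[P(u,v) for u in(288,358) for v in range(140,215,5)];print("plate z by depth",np.round(np.mean(pts,0),1),np.round(np.std(np.array(pts)[:,2]),1))
E
```

```text
corner [ 437.7 -151.2]
corner [ 495.8 -151.9]
corner [ 494.3 -271.4]
corner [ 434.8 -270.7]
pin [ 454.8 -166.2]
pin [ 452.8 -251.8]
pad [ 444.5 -187.1]
pad [ 486.8 -186.8]
pad [ 488.4 -235.5]
pad [ 443.6 -235.8]
plate z by depth [ 466.7 -207.3   43.3] 0.5
```

```bash
python3 - <<'E'
from h import *
R=tool(89.1,-45);t=R.as_matrix()[:,2];G=np.array([464.6,-212.8,39]);g=G+20*t;print(t,g)
plan(g-70*t,R,9,p0=np.array([463,-214,135]),R0=tool(89.5,0))
print("then advance 70mm = 1.4 z total")
E
```

```text
[-0.01110675 -0.70701955 -0.70710678] [ 464.37786499 -226.94039094   24.85786438]
9 rows of [0.1256, 0.004, 0.1014, 0.0, -0.0139, 0.0001] deg/row 5.0 mm/row 8.1
then advance 70mm = 1.4 z total
```

```bash
python3 -m jog '[[[0.1256,0.004,0.1014,0,-0.0139,0.0001,1],[0.1256,0.004,0.1014,0,-0.0139,0.0001,1],[0.1256,0.004,0.1014,0,-0.0139,0.0001,1],[0.1256,0.004,0.1014,0,-0.0139,0.0001,1],[0.1256,0.004,0.1014,0,-0.0139,0.0001,1],[0.1256,0.004,0.1014,0,-0.0139,0.0001,1],[0.1256,0.004,0.1014,0,-0.0139,0.0001,1],[0.1256,0.004,0.1014,0,-0.0139,0.0001,1],[0.1256,0.004,0.1014,0,-0.0139,0.0001,1],[0,0,0,0,0,0,1],[0,0,0,0,0,0,1]]]'
python3 - <<'E'
from h import *
s=telemetry.sense();print(np.round(s["joint_pos"],1))
print("want",tool(89.1,-45).as_euler("xyz",degrees=True))
E
```

```text
time: 3.28
tool_pos: [466.1, -178.7, 75.6]
tcp_rot: [179.8, 45.0, 88.9]
ft_force: [0.4, -0.3, 0.4]
finger_gap: 85.6
[  6.    4.6 115.4 -47.   73.6  26.6]
want [180.   45.   89.1]
```

```bash
python3 -m jog '[[[0,0,0.2,0,0,0,1],[0,0,0.2,0,0,0,1],[0,0,0.2,0,0,0,1],[0,0,0.2,0,0,0,1],[0,0,0.2,0,0,0,1],[0,0,0.2,0,0,0,1],[0,0,0.2,0,0,0,1],[0,0,0,0,0,0,1]]]'
python3 -m jog '[[[0,0,0,0,0,0,0.5],[0,0,0,0,0,0,0.5],[0,0,0,0,0,0,0.5],[0,0,0,0,0,0,0.5],[0,0,0,0,0,0,0.5],[0,0,0,0,0,0,0.5]]]' 60
python3 - <<'E'
from h import *
from bench import snapshot
import cv2
s=telemetry.sense();print({k:np.round(s[k],2) for k in("time","joint_pos","tool_pos","tcp_rot","ft_force")})
c=camera_params("wrist");p,d=snapshot("wrist");cv2.imwrite("pics/w2.png",p[:,:,::-1]);np.savez("pics/w2.npz",d=d,E=c["extrinsics"],K=c["K"])
E
```

```text
time: 4.28
tool_pos: [464.3, -228.2, 24.9]
tcp_rot: [179.9, 45.0, 89.1]
ft_force: [-0.0, 1.0, -0.2]
finger_gap: 85.2
time: 5.03
tool_pos: [466.0, -227.7, 26.6]
tcp_rot: [179.7, 45.1, 89.0]
ft_force: [0.8, 2.4, 5.3]
finger_gap: 42.8
{'time': np.float64(5.03), 'joint_pos': array([  0.14,   9.18, 117.01, -50.88,  65.83,  28.1 ]), 'tool_pos': array([ 466.  , -227.65,   26.58]), 'tcp_rot': array([179.7 ,  45.06,  88.96]), 'ft_force': array([0.8 , 2.35, 5.33])}
```

View pics/w2.png

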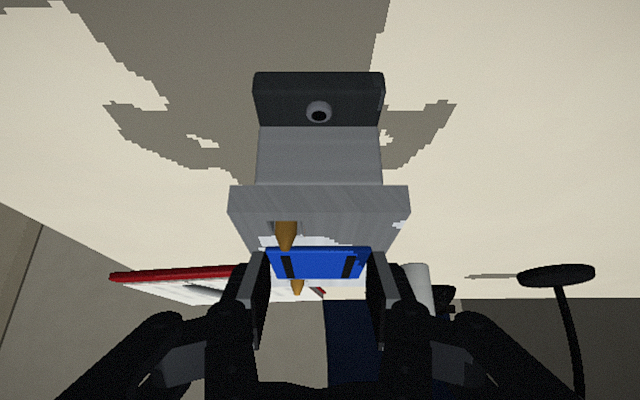

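```bash
python3 - <<'E'
from h import *
import cv2
z=np.load("pics/w2.npz");c=dict(K=z["K"],extrinsics=z["E"]);d=z["d"]
def P(u,v):
    q=np.linalg.solve(c["K"],[u,v,1])*d[v,u]; return np.round(c["extrinsics"][:3,:3]@q+c["extrinsics"][:3,3],1)
for n,u,v in(("endface",320,200),("endface L",235,200),("end R",400,200),("top",340,235),("topL",255,240),("pad near",320,255),("pad far",320,272),("fingL",262,300),("fingL tip",262,262),("fingR",374,300),("fingR tip",370,262),("fixfoot",320,90),("ledge",320,150)): print(n,d[v,u],P(u,v))
print(telemetry.sense()["finger_gap"])
im=cv2.imread("pics/w2.png")[160:380,190:450];cv2.imwrite("pics/w2c.png",cv2.resize(cv2.rotate(im,cv2.ROTATE_180),None,fx=2.6,fy=2.6,interpolation=cv2.INTER_CUBIC))
E
```

```text
endface 118.514305 [ 466.9 -152.4   38.9]
endface L 118.00902 [ 438.9 -151.5   39. ]
end R 118.72248 [ 493.3 -153.    38.9]
top 135.97417 [ 474.2 -174.2   43.5]
topL 141.66664 [ 440.9 -179.9   43.3]
pad near 150.38362 [ 466.4 -191.4   46.3]
pad far 177.30063 [ 466.1 -221.3   46.2]
fingL 139.94127 [ 443.7 -188.5   64.9]
fingL tip 145.38353 [ 442.9 -187.4   50.1]
fingR 136.43689 [ 486.9 -185.6   65.7]
fingR tip 146.96559 [ 486.9 -189.7   49.9]
fixfoot 115.92654 [ 467.3 -134.5    8. ]
ledge 127.30567 [ 467.  -152.6   19.3]
43.40891831351028
```

View pics/w2c.png

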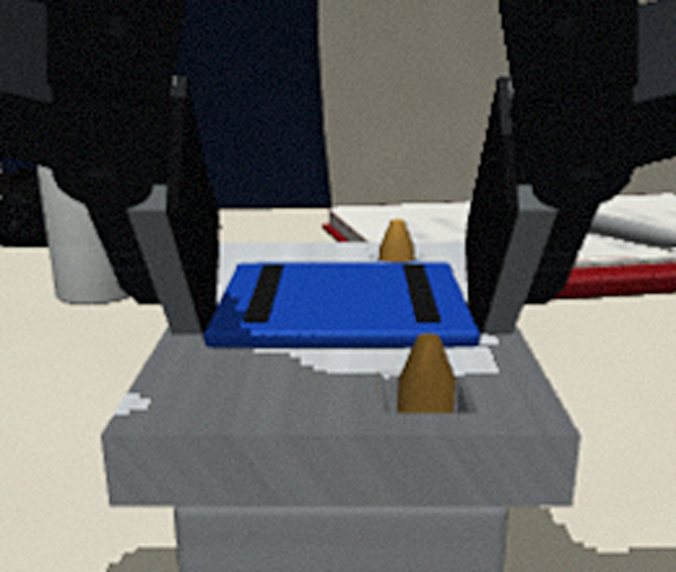

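```bash
python3 - <<'E'
from h import *
Rct=np.array([[-0.002,-0.945,-0.327],[1,-.001,-.002],[.002,-.327,.945]]);o=np.array([84.1,-.5,-172.9])
K=np.array([[358.8,0,317.9],[0,358.8,193.1],[0,0,1]])
for f,L in(("w1",[(205,267),(190,300),(175,325),(212,280),(208,310),(428,267),(465,322),(425,300)]),("w2",[(262,262),(258,256),(262,300),(257,345),(372,345),(377,256),(240,270),(245,330)])):
    d=np.load(f"pics/{f}.npz")["d"]
    for u,v in L: print(f,u,v,np.round(Rct@(np.linalg.solve(K,[u,v,1])*d[v,u])+o,1))
E
```

```text
w1 205 267 [ 11.  -44.9 -49.9]
w1 190 300 [ 10.6 -43.9 -70.5]
w1 175 325 [  9.5 -44.9 -81.7]
w1 212 280 [  3.7 -43.6 -47.6]
w1 208 310 [ -4.4 -43.6 -56. ]
w1 428 267 [ 10.2  42.6 -48.6]
w1 465 322 [ 10.   44.8 -80.9]
w1 425 300 [ -2.6  41.7 -52.2]
w2 262 262 [ 10.2 -23.5 -44.7]
w2 258 256 [ 10.6 -25.8 -40.3]
w2 262 300 [ -1.  -22.6 -54.3]
w2 257 345 [ -9.5 -22.7 -69.1]
w2 372 345 [-779.1  175.6  784.6]
w2 377 256 [ 10.8  23.7 -40.9]
w2 240 270 [  6.9 -32.5 -45.3]
w2 245 330 [ 11.8 -22.1 -86.6]
```

The fingers closed on the blue pad instead of the plate: the gap reads 43 mm. Depth shows the real fingertips about 34 mm further back along tool z than the nominal TCP. I'll open and advance another 36 mm.

```bash
python3 -m jog '[[[0,0,0,0,0,0,1],[0,0,0,0,0,0,1],[0,0,0,0,0,0,1],[0,0,0,0,0,0,1],[0,0,0,0,0,0,1]]]'
python3 -m jog '[[[0,0.02,0.12,0,0,0,1],[0,0,0.12,0,0,0,1],[0,0,0.12,0,0,0,1],[0,0,0.12,0,0,0,1],[0,0,0.12,0,0,0,1],[0,0,0.12,0,0,0,1],[0,0,0,0,0,0,1]]]'
python3 - <<'E'
from h import *
from bench import snapshot
import cv2
s=telemetry.sense();print({k:np.round(s[k],2) for k in("time","joint_pos")})
c=camera_params("wrist");p,d=snapshot("wrist");cv2.imwrite("pics/w3.png",p[:,:,::-1]);np.savez("pics/w3.npz",d=d,E=c["extrinsics"],K=c["K"])
def P(u,v):
    q=np.linalg.solve(c["K"],[u,v,1])*d[v,u]; return np.round(c["extrinsics"][:3,:3]@q+c["extrinsics"][:3,3],1)
for v in range(130,300,10): print(v,P(320,v),end=" ")
E
```

```text
time: 5.7
tool_pos: [464.9, -227.7, 25.6]
tcp_rot: [179.8, 45.0, 89.0]
ft_force: [0.7, -0.3, 0.2]
finger_gap: 85.4
time: 6.58
tool_pos: [465.3, -253.5, -0.2]
tcp_rot: [179.9, 45.0, 89.0]
ft_force: [-0.9, -0.1, -0.1]
finger_gap: 85.6
{'time': np.float64(6.58), 'joint_pos': array([ -3.04,  12.37, 117.09, -53.24,  61.95,  29.15])}
130 [ 466.7 -139.    12.5] 140 [ 466.7 -142.9   12.6] 150 [ 466.6 -151.9    9.7] 160 [ 466.6 -152.7   12.3] 170 [ 466.6 -151.6   16. ] 180 [ 466.5 -152.8   18.2] 190 [ 466.5 -152.    21.5] 200 [ 466.5 -151.3   24.6] 210 [ 466.5 -152.1   27. ] 220 [ 466.5 -151.4   29.9] 230 [ 466.5 -152.6   32. ] 240 [ 466.5 -152.7   34.5] 250 [ 466.4 -153.5   36.7] 260 [ 466.4 -151.3   39.8] 270 [ 466.4 -151.8   42. ] 280 [ 466.4 -154.6   43.6] 290 [ 466.2 -167.8   43.4]
```

View pics/w3.png

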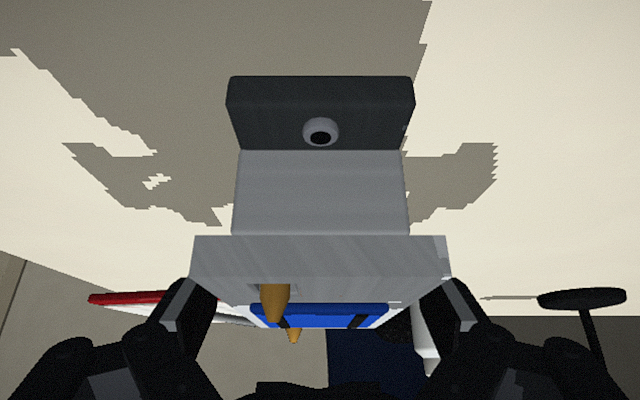

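The view is upside down, as expected. The plate is seated and undisturbed, the fingers now straddle it, and both pins show. Now I'll grip.

```bash
python3 -m jog '[[[0,0,0,0,0,0,0.5],[0,0,0,0,0,0,0.5],[0,0,0,0,0,0,0.5],[0,0,0,0,0,0,0.5],[0,0,0,0,0,0,0.5]]]' 70
python3 - <<'E'
from h import *
s=[telemetry.sense()];print({k:np.round(s[0][k],2) for k in("time","joint_pos","tool_pos","tcp_rot","ft_force")})
R=tool(89.1,-45);T=R.as_matrix().T
print("40mm up in tool:",np.round(T@[0,0,40]/50,4))
E
```

```text
time: 7.25
tool_pos: [466.2, -253.1, 0.7]
tcp_rot: [179.8, 45.1, 89.0]
ft_force: [-0.5, 3.8, 6.3]
finger_gap: 58.7
{'time': np.float64(7.25), 'joint_pos': array([ -2.98,  12.3 , 117.05, -53.24,  61.98,  29.15]), 'tool_pos': array([ 466.17, -253.14,    0.73]), 'tcp_rot': array([179.78,  45.05,  88.99]), 'ft_force': array([-0.53,  3.83,  6.31])}
40mm up in tool: [-0.5657  0.     -0.5657]
```

```bash
python3 -m jog '[[[-0.05,0,-0.05,0,0,0,0.5],[-0.1,0,-0.1,0,0,0,0.5],[-0.15,0,-0.15,0,0,0,0.5],[-0.2,0,-0.2,0,0,0,0.5],[-0.3,0,-0.3,0,0,0,0.5],[-0.3,0,-0.3,0,0,0,0.5],[-0.3,0,-0.3,0,0,0,0.5]]]'
python3 - <<'E'
from h import *
c0=np.array([464.98,-252.4,-.6]);R0=tool(89.1,-45);p0=c0+R0.apply([-70,0,-70]);print("cmd",p0)
off=np.array([.35,0,-56.4])
R=tool(80.1,45);p1=np.array([527,210,150])-R.apply(off);print(p1)
plan(p1,R,22,p0,R0)
E
```

```text
time: 8.12
tool_pos: [465.6, -253.1, 100.9]
tcp_rot: [179.8, 45.0, 89.0]
ft_force: [1.2, -0.5, -2.6]
finger_gap: 58.6
cmd [ 464.98       -252.4          98.39494937]
[533.81412364 249.04316802 109.87169017]
22 rows of [0.5101, 0.0219, -0.0293, -0.0, 0.0113, 0.0013] deg/row 4.1 mm/row 25.6
```

```bash
python3 - <<'E'
from h import *
c0=np.array([464.98,-252.4,-.6]);R0=tool(89.1,-45);p0=c0+R0.apply([-70,0,-70])
off=np.array([.35,0,-56.4])
Rm=tool(89.1,45);pm=np.array([465,-212,165])-Rm.apply(off);plan(pm,Rm,11,p0,R0)
R=tool(80.1,45);p1=np.array([527,210,150])-R.apply(off)
plan(p1,R,12,pm,Rm)
E
```

```text
11 rows of [0.1573, -0.0011, -0.0648, -0.0, 0.0227, 0.0] deg/row 8.2 mm/row 8.5
12 rows of [0.4846, 0.0517, 0.52, -0.0015, 0.0, 0.0015] deg/row 0.8 mm/row 35.6
```

```bash
python3 -m jog '[[[0.1573,-0.0011,-0.0648,0,0.0227,0,0.5],[0.1573,-0.0011,-0.0648,0,0.0227,0,0.5],[0.1573,-0.0011,-0.0648,0,0.0227,0,0.5],[0.1573,-0.0011,-0.0648,0,0.0227,0,0.5],[0.1573,-0.0011,-0.0648,0,0.0227,0,0.5],[0.1573,-0.0011,-0.0648,0,0.0227,0,0.5],[0.1573,-0.0011,-0.0648,0,0.0227,0,0.5],[0.1573,-0.0011,-0.0648,0,0.0227,0,0.5],[0.1573,-0.0011,-0.0648,0,0.0227,0,0.5],[0.1573,-0.0011,-0.0648,0,0.0227,0,0.5],[0.1573,-0.0011,-0.0648,0,0.0227,0,0.5],[0,0,0,0,0,0,0.5]]]'
python3 -c "
from h import *
print(np.round(telemetry.sense()['joint_pos'],1), tool(89.1,45).as_euler('xyz',degrees=True))"
```

```text
time: 9.62
tool_pos: [465.0, -173.9, 124.1]
tcp_rot: [-180.0, -45.0, 89.0]
ft_force: [0.0, -0.8, -1.9]
finger_gap: 59.0
[-49.1  23.6  87.   29.1 104.1 -49.9] [180.  -45.   89.1]
```

```bash
python3 -m jog '[[[0.4846,0.0517,0.52,-0.0015,0,0.0015,0.5],[0.4846,0.0517,0.52,-0.0015,0,0.0015,0.5],[0.4846,0.0517,0.52,-0.0015,0,0.0015,0.5],[0.4846,0.0517,0.52,-0.0015,0,0.0015,0.5],[0.4846,0.0517,0.52,-0.0015,0,0.0015,0.5],[0.4846,0.0517,0.52,-0.0015,0,0.0015,0.5],[0.4846,0.0517,0.52,-0.0015,0,0.0015,0.5],[0.4846,0.0517,0.52,-0.0015,0,0.0015,0.5],[0.4846,0.0517,0.52,-0.0015,0,0.0015,0.5],[0.4846,0.0517,0.52,-0.0015,0,0.0015,0.5],[0.4846,0.0517,0.52,-0.0015,0,0.0015,0.5],[0.4846,0.0517,0.52,-0.0015,0,0.0015,0.5]]]'
python3 -m jog '[[[0,0,0,0,0,0,0.5],[0,0,0,0,0,0,0.5]]]'
python3 - <<'E'
from h import *
from bench import snapshot
import cv2
s=telemetry.sense();print(np.round(s["joint_pos"],1))
c=camera_params("wrist");p,d=snapshot("wrist");cv2.imwrite("pics/w4.png",p[:,:,::-1]);np.savez("pics/w4.npz",d=d,E=c["extrinsics"],K=c["K"])
E
```

```text
time: 11.12
tool_pos: [534.8, 249.8, 111.1]
tcp_rot: [179.4, -44.8, 80.5]
ft_force: [1.1, -0.3, -1.2]
finger_gap: 59.2
time: 11.38
tool_pos: [534.4, 248.5, 110.6]
tcp_rot: [179.5, -44.8, 80.4]
ft_force: [-0.4, -0.4, -0.9]
finger_gap: 58.8
[ -9.1   1.7 114.   48.1  71.3 -18.5]
```

View pics/w4.png

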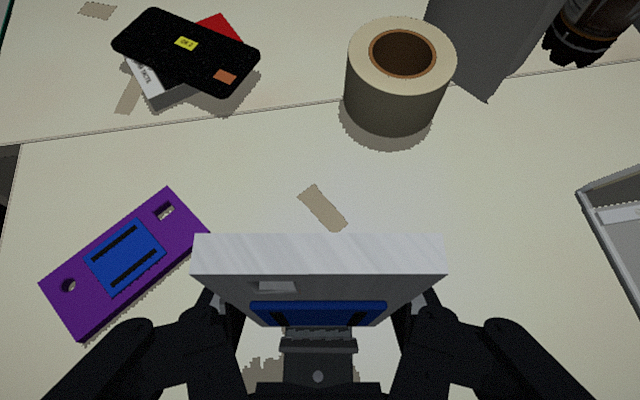

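```bash
python3 - <<'E'
from h import *
import cv2
z=np.load("pics/w4.npz");c=dict(K=z["K"],extrinsics=z["E"]);d=z["d"]
E=c["extrinsics"];v,u=np.mgrid[0:400,0:640]
q=np.linalg.solve(c["K"],np.stack([u.ravel(),v.ravel(),np.ones(u.size)]))*d.ravel()
W=(E[:3,:3]@q).T+E[:3,3];W=W.reshape(400,640,3)
for vv in range(300,386,4): print(vv,np.round(W[vv,318],1),end=" ")
print()
print("foot hole",np.round(at_z("w",318,377,8,c),1))
# plate top face & front face
T=W[240:270:6,210:430:20].reshape(-1,3);print("top end mean",np.round(T.mean(0),1),"corners by z=mean:",[np.round(at_z("w",a,b,T[:,2].mean(),c),1) for a,b in((192,233),(446,233),(449,274),(189,274))])
F=np.concatenate([W[282:296:3,300:400:10].reshape(-1,3)]);m=F.mean(0);n=np.linalg.svd(F-m)[2][2];print("front",np.round(m,1),np.round(n,3))
np.save("pics/w4W.npy",W)
im=cv2.imread("pics/w4.png")[310:400,250:390];cv2.imwrite("pics/w4c.png",cv2.resize(im,None,fx=5.5,fy=5.5,interpolation=cv2.INTER_CUBIC))
E
```

```text
300 [526.  206.4 175.3] 304 [525.7 205.2 175.7] 308 [525.6 204.1 174.6] 312 [525.5 203.6 169.5] 316 [525.5 203.3 161.6] 320 [525.6 203.5 147.5] 324 [525.7 203.3 134.2] 328 [528.2 213.    6.2] 332 [527.7 210.2   7.1] 336 [527.2 207.4   7.6] 340 [526.2 202.8  40.7] 344 [525.7 200.2  44.8] 348 [525.2 197.7  48.7] 352 [524.9 195.5  47.4] 356 [524.9 194.1   8. ] 360 [524.4 191.6   8.4] 364 [524.  189.    6.5] 368 [523.5 186.5   7.4] 372 [523.1 184.   10.9] 376 [522.6 181.5   9.5] 380 [522.2 179.    9.1] 384 [521.8 176.5   6.4] 
foot hole [522.5 180.8   8. ]
top end mean [525.  211.6 211.8] corners by z=mean: [array([498. , 221. , 211.8]), array([557.4, 210.7, 211.8]), array([554.9, 201.2, 211.8]), array([497.1, 211.3, 211.8])]
front [533.1 205.3 193.9] [ 0.175  0.985 -0.   ]
```

View pics/w4c.png

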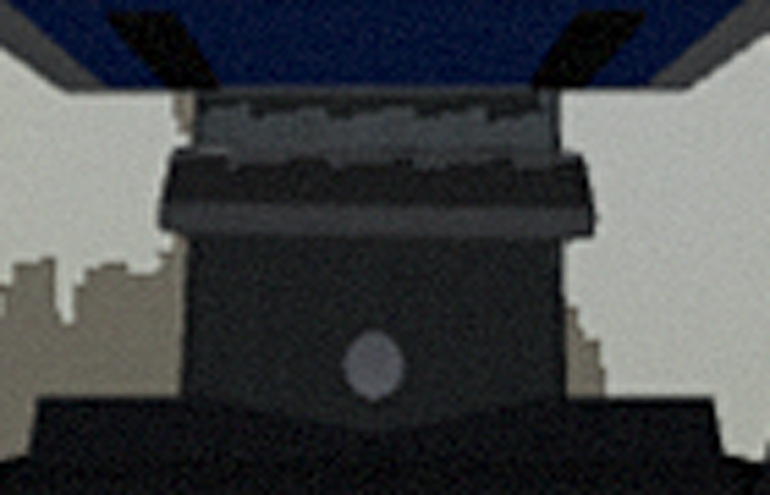

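The plate hangs vertical over the stand, with its end-face centre at about (527,211). The stand's slot measures about (527.6,210.8), and cheek and plate are parallel in the crop. The stand's foot screw is at crop (373,365), which agrees with the top view to 1 mm. Lowering.

```bash
python3 -m jog '[[[-0.14,0,0.14,0,0,0,0.5],[-0.14,0,0.14,0,0,0,0.5],[-0.14,0,0.14,0,0,0,0.5],[-0.14,0,0.14,0,0,0,0.5],[-0.14,0,0.14,0,0,0,0.5],[-0.14,0,0.14,0,0,0,0.5],[-0.14,0,0.14,0,0,0,0.5],[0,0,0,0,0,0,0.5]]]'
python3 -m jog '[[[-0.05,0,0.05,0,0,0,0.5],[-0.05,0,0.05,0,0,0,0.5],[-0.03,0,0.03,0,0,0,0.5],[0,0,0,0,0,0,0.5]]]'
```

```text
time: 12.42
tool_pos: [533.9, 248.2, 39.3]
tcp_rot: [180.0, -44.9, 80.0]
ft_force: [-0.1, -0.5, -0.8]
finger_gap: 58.8
time: 12.92
tool_pos: [534.6, 248.1, 31.1]
tcp_rot: [179.8, -44.9, 80.1]
ft_force: [0.5, 1.0, -2.4]
finger_gap: 58.8
```

```bash
for i in 1; do python3 -m jog '[[[-0.02,0,0.02,0,0,0,0.5],[-0.01,0,0.01,0,0,0,0.5],[0,0,0,0,0,0,0.5]]]'; done; python3 -m jog '[[[-0.02,0,0.02,0,0,0,0.5],[0,0,0,0,0,0,0.5]]]'
```

```text
time: 13.3
tool_pos: [534.7, 248.1, 29.0]
tcp_rot: [179.8, -44.9, 80.1]
ft_force: [0.2, 0.3, -1.9]
finger_gap: 58.7
time: 13.55
tool_pos: [534.9, 248.1, 27.9]
tcp_rot: [179.8, -44.9, 80.1]
ft_force: [-0.9, 0.3, -0.2]
finger_gap: 58.7
```

```bash
python3 -m jog '[[[-0.014,0,0.014,0,0,0,0.5],[0,0,0,0,0,0,0.5]]]'; python3 -m jog '[[[-0.014,0,0.014,0,0,0,0.5],[0,0,0,0,0,0,0.5]]]'
```

```text
time: 13.8
tool_pos: [535.0, 248.4, 27.9]
tcp_rot: [179.8, -45.0, 80.2]
ft_force: [-4.8, -2.2, 9.5]
finger_gap: 59.2
time: 14.05
tool_pos: [535.1, 248.6, 27.9]
tcp_rot: [179.8, -45.0, 80.2]
ft_force: [-9.5, -5.5, 18.3]
finger_gap: 58.5
```

```bash
python3 -m jog '[[[0.02,0,-0.02,0,0,0,0.5],[0,0,0,0,0,0,0.6],[0,0,0,0,0,0,1],[0,0,0,0,0,0,1],[0,0,0,0,0,0,1],[0,0,0,0,0,0,1]]]'
python3 -m jog '[[[0,0,-0.1,0,0,0,1],[0,0,-0.2,0,0,0,1],[0,0,-0.4,0,0,0,1],[0,0,-0.5,0,0,0,1],[0,0,-0.5,0,0,0,1],[0,0,-0.5,0,0,0,1],[0,0,0,0,0,0,1],[0,0,0,0,0,0,1]]]'
python3 - <<'E'
from h import *
from bench import snapshot
import cv2
s=telemetry.sense();print(np.round(s["joint_pos"],1))
c=camera_params("wrist");p,d=snapshot("wrist");cv2.imwrite("pics/w5.png",p[:,:,::-1]);np.savez("pics/w5.npz",d=d,E=c["extrinsics"],K=c["K"])
E
```

```text
time: 14.8
tool_pos: [534.6, 248.1, 26.9]
tcp_rot: [179.8, -44.9, 80.1]
ft_force: [-0.4, 0.2, 0.1]
finger_gap: 85.1
time: 15.8
tool_pos: [521.0, 171.4, 105.0]
tcp_rot: [179.8, -44.9, 80.1]
ft_force: [-0.3, -0.0, -0.1]
finger_gap: 85.7
[-18.4   1.8 114.6  45.8  77.  -24.8]
```

View pics/w5.png

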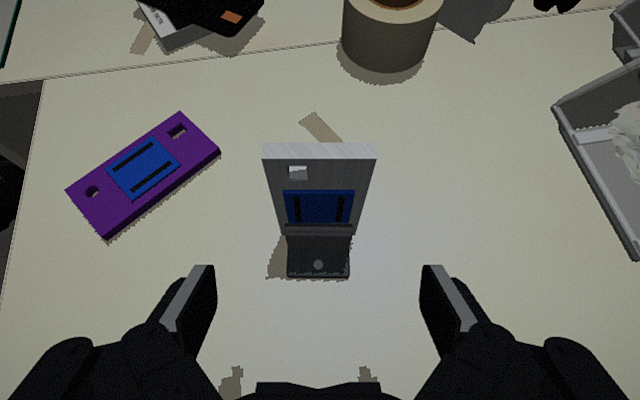

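The plate stands in the slot with its blue face towards -y. Its top end is at v≈143–160 and its slot hole at (298,172).

```bash
python3 - <<'E'
from h import *
z=np.load("pics/w5.npz");c=dict(K=z["K"],extrinsics=z["E"]);d=z["d"]
E=c["extrinsics"];v,u=np.mgrid[0:400,0:640]
q=np.linalg.solve(c["K"],np.stack([u.ravel(),v.ravel(),np.ones(u.size)]))*d.ravel()
W=((E[:3,:3]@q).T+E[:3,3]).reshape(400,640,3)
F=np.concatenate([W[163:186,312:362].reshape(-1,3),W[195:222,277:282].reshape(-1,3),W[195:215,357:361].reshape(-1,3)])
for _ in range(3):
    m=np.median(F,0) if _==0 else F.mean(0);n=np.linalg.svd(F-m)[2][2];r=(F-m)@n;F=F[abs(r)<2.5]
n=n*np.sign(n[1]);print("front m",np.round(m,1),"n",np.round(n,3),"yaw",np.degrees(np.arctan2(n[1],n[0])),"lean(z comp deg)",np.degrees(np.arcsin(n[2])),len(F),np.std(r))
T=W[146:157,270:372].reshape(-1,3);T=T[abs(T[:,2]-np.median(T[:,2]))<3];print("top",np.round(T.mean(0),1))
zt=T[:,2].mean()
print("top corners",[np.round(at_z("w",a,b,zt,c),1) for a,b in((263,143),(376,143),(376,160),(263,160))])
s0=np.array([533.81,249.04,109.87]);
E
```

```text
front m [534.6 204.4 108.5] n [0.173 0.985 0.001] yaw 80.06573997222317 lean(z comp deg) 0.033042362884251476 1207 0.3009799160974525
top [528.7 210.3 127.5]
top corners [array([499.6, 220.5, 127.5]), array([558.6, 210.1, 127.5]), array([556. , 199.9, 127.5]), array([498.5, 210.1, 127.5])]
```

```bash
python3 - <<'E'
from h import *
R0=tool(80.1,45);rel=np.array([533.81,249.04,109.87])+R0.apply([-1.168*50,0,1.168*50]);print("release cmd",rel)
p0=rel+R0.apply([0,0,-110])
off1=np.array([.7,0,-56.5]);C=rel+R0.apply(off1);C[2]=68;print("C chain",C)
R=tool(80.1,-45);t=R.as_matrix()[:,2]
g=C+56*t;pre=g-95*t;print("g",g)
plan(pre,R,12,p0,R0)
E
```

```text
release cmd [533.81       249.04        27.27992796]
C chain [527.02626942 210.17097635  68.        ]
g [520.21822439 171.16263721  28.40202025]
12 rows of [0.1205, 0.0, 0.0255, 0.0, -0.0208, -0.0] deg/row 7.5 mm/row 6.2
```

```bash
python3 -m jog '[[[0.1205,0,0.0255,0,-0.0208,0,1],[0.1205,0,0.0255,0,-0.0208,0,1],[0.1205,0,0.0255,0,-0.0208,0,1],[0.1205,0,0.0255,0,-0.0208,0,1],[0.1205,0,0.0255,0,-0.0208,0,1],[0.1205,0,0.0255,0,-0.0208,0,1],[0.1205,0,0.0255,0,-0.0208,0,1],[0.1205,0,0.0255,0,-0.0208,0,1],[0.1205,0,0.0255,0,-0.0208,0,1],[0.1205,0,0.0255,0,-0.0208,0,1],[0.1205,0,0.0255,0,-0.0208,0,1],[0.1205,0,0.0255,0,-0.0208,0,1]]]'
python3 -m jog '[[[0,0,0,0,0,0,1],[0,0,0,0,0,0,1]]]'
python3 - <<'E'
from h import *
from bench import snapshot
import cv2
s=telemetry.sense();print(np.round(s["joint_pos"],1))
R=tool(80.1,-45);t=R.as_matrix()[:,2];print("want",np.array([520.22,171.16,28.4])-95*t)
c=camera_params("wrist");p,d=snapshot("wrist");cv2.imwrite("pics/w6.png",p[:,:,::-1]);np.savez("pics/w6.npz",d=d,E=c["extrinsics"],K=c["K"])
# predicted outline of plate in image
ax=np.array([np.cos(np.radians(80.1)),np.sin(np.radians(80.1)),0]);ay=np.array([-ax[1],ax[0],0]);C=np.array([527.5,210.4,68])
for z in(-60,60): print([np.round(proj("w",C+5*ax+y*ay+[0,0,z],c)).tolist() for y in(-30,30)])
E
```

```text
time: 17.35
tool_pos: [531.9, 237.7, 94.7]
tcp_rot: [179.8, 45.2, 79.9]
ft_force: [0.6, -0.5, -0.0]
finger_gap: 85.5
time: 17.6
tool_pos: [532.3, 236.8, 95.0]
tcp_rot: [179.8, 44.9, 79.9]
ft_force: [0.4, -0.8, 0.3]
finger_gap: 84.9
[ 37.6  43.9  61.8 -30.1 108.   47. ]
want [531.76936211 237.33486105  95.57514421]
[[362.0, 129.0], [276.0, 129.0]]
[[374.0, 308.0], [265.0, 309.0]]
```

```bash
python3 - <<'E'
from h import *
z=np.load("pics/w6.npz");c=dict(K=z["K"],extrinsics=z["E"]);d=z["d"]
E=c["extrinsics"];v,u=np.mgrid[0:400,0:640]
q=np.linalg.solve(c["K"],np.stack([u.ravel(),v.ravel(),np.ones(u.size)]))*d.ravel()
W=((E[:3,:3]@q).T+E[:3,3]).reshape(400,640,3)
for vv in range(120,320,20): print(vv,np.round(W[vv,320],1),end=" ")
for vv in (160,275): print("\nrow",vv,[(uu,float(np.round(W[vv,uu,1],0))) for uu in range(255,386,5)])
E
python3 -m jog '[[[0,0,0.2,0,0,0,1],[0,0,0.2,0,0,0,1],[0,0,0.2,0,0,0,1],[0,0,0.2,0,0,0,1],[0,0,0,0,0,0,1]]]'
```

```text
120 [531.4 227.9  10.2] 140 [531.3 228.2  26.2] 160 [530.6 224.6  38.9] 180 [529.5 218.2  49.8] 200 [529.5 218.5  64. ] 220 [529.3 217.7  76.9] 240 [529.3 218.3  89.7] 260 [528.9 216.2 101.1] 280 [528.6 214.7 112.3] 300 [528.8 216.2 123.6] 
row 160 [(255, 170.0), (260, 169.0), (265, 168.0), (270, 168.0), (275, 220.0), (280, 228.0), (285, 229.0), (290, 227.0), (295, 227.0), (300, 227.0), (305, 227.0), (310, 226.0), (315, 225.0), (320, 225.0), (325, 223.0), (330, 223.0), (335, 222.0), (340, 221.0), (345, 221.0), (350, 222.0), (355, 220.0), (360, 210.0), (365, 153.0), (370, 151.0), (375, 151.0), (380, 151.0), (385, 151.0)]

row 275 [(255, -229.0), (260, -229.0), (265, -231.0), (270, 220.0), (275, 220.0), (280, 220.0), (285, 218.0), (290, -240.0), (295, -240.0), (300, -243.0), (305, -245.0), (310, 215.0), (315, 215.0), (320, 215.0), (325, 216.0), (330, 215.0), (335, 214.0), (340, 213.0), (345, 213.0), (350, 212.0), (355, 212.0), (360, 212.0), (365, 211.0), (370, 210.0), (375, -267.0), (380, -270.0), (385, -270.0)]
time: 18.27
tool_pos: [527.0, 207.6, 66.3]
tcp_rot: [179.9, 45.1, 79.9]
ft_force: [0.7, -1.1, -0.1]
finger_gap: 85.4
```

```bash
python3 -m jog '[[[0,0,0.2,0,0,0,1],[0,0,0.2,0,0,0,1],[0,0,0.2,0,0,0,1],[0,0,0.2,0,0,0,1],[0,0,0.2,0,0,0,1],[0,0,0.1,0,0,0,1],[0,0,0,0,0,0,1]]]'
python3 -m jog '[[[0,0,0,0,0,0,0.5],[0,0,0,0,0,0,0.5],[0,0,0,0,0,0,0.5],[0,0,0,0,0,0,0.5],[0,0,0,0,0,0,0.5]]]' 70
```

```text
time: 19.15
tool_pos: [520.7, 170.1, 28.0]
tcp_rot: [179.8, 45.0, 79.8]
ft_force: [-0.1, -0.5, -0.3]
finger_gap: 85.6
time: 19.77
tool_pos: [521.4, 170.7, 28.9]
tcp_rot: [179.7, 44.9, 79.8]
ft_force: [0.7, 1.7, 5.4]
finger_gap: 58.7
```

```bash
python3 -m jog '[[[-0.05,0,-0.05,0,0,0,0.5],[-0.1,0,-0.1,0,0,0,0.5],[-0.2,0,-0.2,0,0,0,0.5],[-0.2,0,-0.2,0,0,0,0.5],[-0.2,0,-0.2,0,0,0,0.5],[-0.2,0,-0.2,0,0,0,0.5],[-0.2,0,-0.2,0,0,0,0.5],[-0.25,0,-0.25,0,0,0,0.5],[0,0,0,0,0,0,0.5]]]'
python3 - <<'E'
from h import *
R0=tool(80.1,-45);g=np.array([520.22,171.16,28.40]);p0=g+R0.apply([-70,0,-70]);print(p0)
off=np.array([0,0,-56.])
Rm=tool(80.1,45);pm=p0+R0.apply(off)-Rm.apply(off);plan(pm,Rm,11,p0,R0)
R=tool(89.0,45);p1=np.array([465,-212,105])-R.apply(off);print(p1);plan(p1,R,12,pm,Rm)
E
```

```text
time: 20.9
tool_pos: [521.8, 171.0, 129.4]
tcp_rot: [179.6, 44.8, 79.7]
ft_force: [0.4, -0.3, -1.5]
finger_gap: 58.9
[520.22       171.16       127.39494937]
11 rows of [0.1594, -0.0, -0.0114, 0.0, 0.0227, 0.0] deg/row 8.2 mm/row 8.0
[ 465.69108004 -172.40805122   65.40202025]
12 rows of [-0.576, -0.0418, -0.4299, 0.0015, 0.0, -0.0015] deg/row 0.7 mm/row 36.0
```

```bash
python3 -m jog '[[[0.1594,0,-0.0114,0,0.0227,0,0.5],[0.1594,0,-0.0114,0,0.0227,0,0.5],[0.1594,0,-0.0114,0,0.0227,0,0.5],[0.1594,0,-0.0114,0,0.0227,0,0.5],[0.1594,0,-0.0114,0,0.0227,0,0.5],[0.1594,0,-0.0114,0,0.0227,0,0.5],[0.1594,0,-0.0114,0,0.0227,0,0.5],[0.1594,0,-0.0114,0,0.0227,0,0.5],[0.1594,0,-0.0114,0,0.0227,0,0.5],[0.1594,0,-0.0114,0,0.0227,0,0.5],[0.1594,0,-0.0114,0,0.0227,0,0.5],[0,0,0,0,0,0,0.5]]]'
python3 -m jog '[[[-0.576,-0.0418,-0.4299,0.00146,0,-0.00146,0.5],[-0.576,-0.0418,-0.4299,0.00146,0,-0.00146,0.5],[-0.576,-0.0418,-0.4299,0.00146,0,-0.00146,0.5],[-0.576,-0.0418,-0.4299,0.00146,0,-0.00146,0.5],[-0.576,-0.0418,-0.4299,0.00146,0,-0.00146,0.5],[-0.576,-0.0418,-0.4299,0.00146,0,-0.00146,0.5],[-0.576,-0.0418,-0.4299,0.00146,0,-0.00146,0.5],[-0.576,-0.0418,-0.4299,0.00146,0,-0.00146,0.5],[-0.576,-0.0418,-0.4299,0.00146,0,-0.00146,0.5],[-0.576,-0.0418,-0.4299,0.00146,0,-0.00146,0.5],[-0.576,-0.0418,-0.4299,0.00146,0,-0.00146,0.5],[-0.576,-0.0418,-0.4299,0.00146,0,-0.00146,0.5]]]'
python3 -m jog '[[[0,0,0,0,0,0,0.5],[0,0,0,0,0,0,0.5]]]'
python3 - <<'E'
from h import *
from bench import snapshot
import cv2
print(np.round(telemetry.sense()["joint_pos"],1))
c=camera_params("wrist");p,d=snapshot("wrist");cv2.imwrite("pics/w7.png",p[:,:,::-1]);np.savez("pics/w7.npz",d=d,E=c["extrinsics"],K=c["K"])
E
```

```text
time: 22.4
tool_pos: [533.0, 246.9, 124.5]
tcp_rot: [-179.8, -44.9, 79.6]
ft_force: [0.1, 0.1, -0.7]
finger_gap: 59.2
time: 23.9
tool_pos: [465.8, -174.8, 65.7]
tcp_rot: [-179.9, -44.6, 88.9]
ft_force: [0.3, -0.7, -1.8]
finger_gap: 58.6
time: 24.15
tool_pos: [465.9, -172.8, 65.9]
tcp_rot: [180.0, -44.8, 89.0]
ft_force: [0.5, 0.0, -1.7]
finger_gap: 58.4
[-49.   27.8  88.1  28.6  99.1 -52.4]
```

View pics/w7.png

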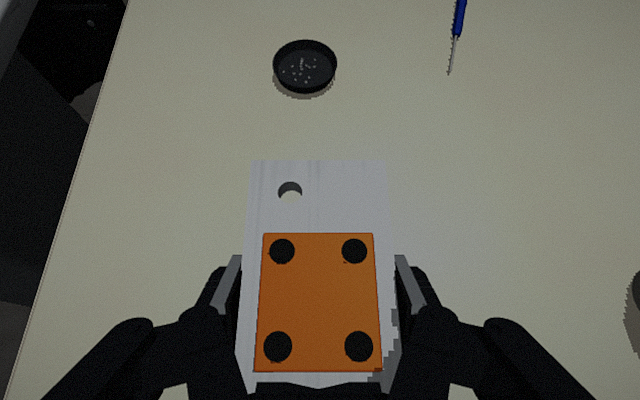

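Orange is up, and the round hole at (290,190) is on the -x side where the pins are. I'll measure the plate's tilt and position in the hand.

```bash
python3 - <<'E'
from h import *
z=np.load("pics/w7.npz");c=dict(K=z["K"],extrinsics=z["E"]);d=z["d"]
E=c["extrinsics"];v,u=np.mgrid[0:400,0:640]
q=np.linalg.solve(c["K"],np.stack([u.ravel(),v.ravel(),np.ones(u.size)]))*d.ravel()
W=((E[:3,:3]@q).T+E[:3,3]).reshape(400,640,3)
for nm,F in(("plate",np.concatenate([W[166:182,262:380].reshape(-1,3),W[205:228,258:380].reshape(-1,3)])),("pad",W[240:365,270:368].reshape(-1,3))):
    for _ in range(4):
        m=F.mean(0) if _ else np.median(F,0);n=np.linalg.svd(F-m,full_matrices=False)[2][2];n=n*np.sign(n[2]);r=(F-m)@n;F=F[abs(r)<2]
    print(nm,np.round(m,1),"n",np.round(n,4),"tilt about x,y deg",np.round(np.degrees([np.arctan2(-n[1],n[2]),np.arctan2(n[0],n[2])]),2),len(F))
    zz=m[2]
    L=((252,160),(387,160)) if nm=="plate" else ((264,233),(372,233),(383,371),(254,371))
    P=[m+0 for _ in L]
    for a,b in L:
        r=E[:3,:3]@np.linalg.solve(c["K"],[a,b,1]);k=((m-E[:3,3])@n)/(r@n);print("  ",np.round(E[:3,3]+k*r,1))
    if nm=="plate":
        r=E[:3,:3]@np.linalg.solve(c["K"],[290,191,1]);k=((m-E[:3,3])@n)/(r@n);print(" hole",np.round(E[:3,3]+k*r,1))
s=telemetry.sense();print(s["tool_pos"],s["tcp_rot"])
E
```

```text
plate [ 465.1 -177.6  109.9] n [0.0011 0.0754 0.9972] tilt about x,y deg [-4.32  0.06] 2244
   [ 435.9 -149.7  107.9]
   [ 497.2 -150.9  107.9]
 hole [ 453.5 -166.4  109.1]
pad [ 464.7 -214.5  113. ] n [-0.0017  0.0356  0.9994] tilt about x,y deg [-2.04 -0.1 ] 8590
   [ 443.5 -186.3  112. ]
   [ 486.7 -187.1  112.1]
   [ 485.9 -236.5  113.9]
   [ 442.6 -235.6  113.7]
[ 465.8282813  -172.41043893   65.98394958] [179.92377401 -44.8138245   89.01067444]
```

```bash
python3 - <<'E'
from h import *
z=np.load("pics/w7.npz");c=dict(K=z["K"],extrinsics=z["E"]);d=z["d"]
E=c["extrinsics"];v,u=np.mgrid[0:400,0:640]
q=np.linalg.solve(c["K"],np.stack([u.ravel(),v.ravel(),np.ones(u.size)]))*d.ravel()
W=((E[:3,:3]@q).T+E[:3,3]).reshape(400,640,3)
for vv in list(range(162,230,6))+list(range(238,368,10)): 
    w=np.median(W[vv,305:345],0);print(vv,round(w[1]),round(w[2]-(3 if vv>233 else 0),1),end=" | ")
E
python3 -m jog '[[[-0.126,0,0.126,0,0,0,0.5],[-0.126,0,0.126,0,0,0,0.5],[-0.126,0,0.126,0,0,0,0.5],[-0.126,0,0.126,0,0,0,0.5],[-0.126,0,0.126,0,0,0,0.5],[0,0,0,0,0,0,0.5]]]'
```

```text
162 -153 109.9 | 168 -156 109.7 | 174 -159 109.6 | 180 -162 109.7 | 186 -165 109.8 | 192 -167 109.7 | 198 -170 109.8 | 204 -173 110.0 | 210 -176 109.8 | 216 -179 109.8 | 222 -181 109.7 | 228 -184 109.7 | 238 -189 110.1 | 248 -193 109.7 | 258 -197 109.9 | 268 -201 110.0 | 278 -205 109.8 | 288 -209 110.0 | 298 -212 109.7 | 308 -216 110.0 | 318 -219 110.0 | 328 -222 110.1 | 338 -226 110.1 | 348 -229 110.0 | 358 -232 110.0 | time: 24.95
tool_pos: [465.2, -172.7, 20.5]
tcp_rot: [179.9, -45.0, 88.9]
ft_force: [0.5, 0.1, -1.2]
finger_gap: 59.4
```

```bash
python3 -m jog '[[[-0.035,0,0.035,0,0,0,0.5],[-0.035,0,0.035,0,0,0,0.5],[-0.035,0,0.035,0,0,0,0.5],[0,0,0,0,0,0,0.5]]]'; python3 -m jog '[[[-0.03,0,0.03,0,0,0,0.5],[-0.03,0,0.03,0,0,0,0.5],[0,0,0,0,0,0,0.5]]]'
```

```text
time: 25.45
tool_pos: [465.6, -173.1, 13.8]
tcp_rot: [179.8, -44.9, 89.0]
ft_force: [-0.9, -0.4, -1.5]
finger_gap: 59.1
time: 25.82
tool_pos: [465.7, -173.1, 9.5]
tcp_rot: [179.8, -44.9, 89.0]
ft_force: [0.5, 0.1, -1.5]
finger_gap: 58.9
```

```bash
python3 -m jog '[[[-0.028,0,0.028,0,0,0,0.5],[-0.028,0,0.028,0,0,0,0.5],[-0.028,0,0.028,0,0,0,0.5],[0,0,0,0,0,0,0.5]]]'; python3 -m jog '[[[-0.02,0,0.02,0,0,0,0.5],[-0.014,0,0.014,0,0,0,0.5],[0,0,0,0,0,0,0.5]]]'
```

```text
time: 26.32
tool_pos: [465.8, -173.2, 3.6]
tcp_rot: [179.8, -44.9, 89.0]
ft_force: [0.8, 0.2, -2.1]
finger_gap: 58.8
time: 26.7
tool_pos: [465.8, -173.2, 1.3]
tcp_rot: [179.8, -44.9, 89.0]
ft_force: [1.0, 0.2, -2.0]
finger_gap: 58.9
```

Plate centre is commanded to about 40.6 mm with no contact force yet, so the pins are in the holes. The last 1–2 mm go slowly.

```bash
python3 -m jog '[[[-0.012,0,0.012,0,0,0,0.5],[0,0,0,0,0,0,0.5]]]'; python3 -m jog '[[[-0.01,0,0.01,0,0,0,0.5],[0,0,0,0,0,0,0.5]]]';  python3 -m jog '[[[-0.007,0,0.007,0,0,0,0.5],[0,0,0,0,0,0,0.5]]]'
```

```text
time: 26.95
tool_pos: [465.8, -173.3, 0.5]
tcp_rot: [179.8, -44.9, 89.0]
ft_force: [0.4, 0.1, -2.6]
finger_gap: 58.9
time: 27.2
tool_pos: [465.7, -173.2, -0.3]
tcp_rot: [179.8, -44.9, 89.0]
ft_force: [0.6, 0.0, -1.3]
finger_gap: 58.9
time: 27.45
tool_pos: [465.8, -173.3, -0.5]
tcp_rot: [179.8, -44.9, 89.0]
ft_force: [-0.4, -0.6, 0.4]
finger_gap: 58.7
```

Contact is starting, with force changing from -2 to +0.4 N. I'll make one more small step and then release.

```bash
python3 -m jog '[[[-0.007,0,0.007,0,0,0,0.5],[0,0,0,0,0,0,0.5]]]'; python3 -m jog '[[[0,0,0,0,0,0,0.72],[0,0,0,0,0,0,0.8],[0,0,0,0,0,0,1],[0,0,0,0,0,0,1],[0,0,0,0,0,0,1],[0,0,0,0,0,0,1]]]'
python3 -m jog '[[[0,0,-0.1,0,0,0,1],[0,0,-0.2,0,0,0,1],[0,0,-0.4,0,0,0,1],[0,0,-0.5,0,0,0,1],[0,0,-0.5,0,0,0,1],[0,0,-0.5,0,0,0,1],[0,0,-0.3,0,0,0,1],[0,0,0,0,0,0,1],[0,0,0,0,0,0,1]]]'
python3 - <<'E'
from h import *
from bench import snapshot
import cv2
c=camera_params("wrist");p,d=snapshot("wrist");p2,_=snapshot("top")
E=np.array(c["extrinsics"]);v,u=np.mgrid[0:400,0:640]
q=np.linalg.solve(c["K"],np.stack([u.ravel(),v.ravel(),np.ones(u.size)]))*d.ravel()
W=((E[:3,:3]@q).T+E[:3,3]).reshape(400,640,3)
for y in range(-266,-150,8):
    k=(abs(W[...,0]-480)<4)&(abs(W[...,1]-y)<2)&(W[...,2]>25)&(W[...,2]<60)
    k2=(abs(W[...,0]-492)<2)&(abs(W[...,1]-y)<2)&(W[...,2]>25)&(W[...,2]<60)
    print(y,np.round([np.median(W[k][:,2]) if k.any() else 0,np.median(W[k2][:,2]) if k2.any() else 0],1),end="|")
a=cv2.resize(p[60:360,170:470,::-1],(600,600)) ;b=cv2.resize(p2[185:245,335:415,::-1],None,fx=2.5,fy=2.5)
a[:150,400:600]=b; cv2.imwrite("pics/w8.png",a)
E
```

```text
time: 27.7
tool_pos: [465.8, -173.3, -0.5]
tcp_rot: [179.8, -44.9, 89.0]
ft_force: [-1.4, -0.2, 5.8]
finger_gap: 59.0
time: 28.45
tool_pos: [465.8, -173.3, -1.2]
tcp_rot: [179.8, -44.9, 89.0]
ft_force: [0.7, 0.4, -0.4]
finger_gap: 85.4
time: 29.58
tool_pos: [463.6, -260.9, 86.8]
tcp_rot: [179.9, -44.9, 89.0]
ft_force: [0.3, -0.1, 0.2]
finger_gap: 85.4
-266 [43.5 43.4]|-258 [43.5 43.4]|-250 [43.6 43.5]|-242 [43.5 43.5]|-234 [46.8 43.4]|-226 [46.9 43.4]|-218 [46.6 43.5]|-210 [46.6 43.7]|-202 [46.5 43.6]|-194 [47.2 43.6]|-186 [43.9 44. ]|-178 [43.6 43.8]|-170 [43.6 43.5]|-162 [43.6 43.5]|-154 [43.5 43.9]|
```

View pics/w8.png

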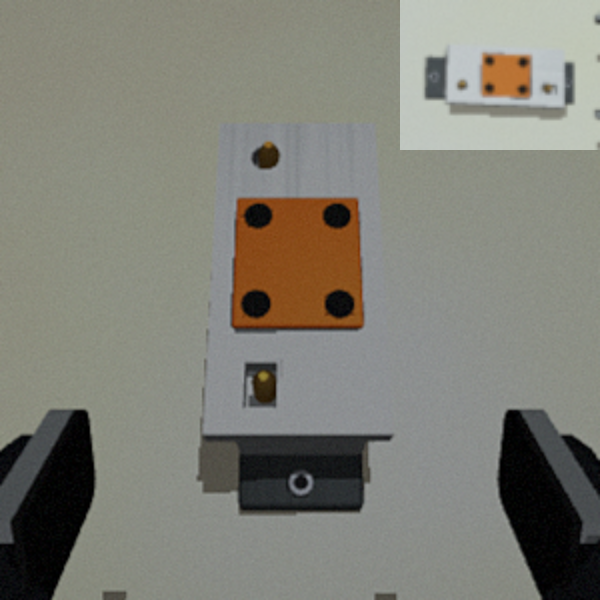

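The plate is home. Its top measures 43.4–44.0 mm all along, the same 43.3–43.6 mm reading as at the start. Both pins protrude through the holes, at crop (266,153) and (263,383), and the gripper is clear.

```bash
python3 -c "
from bench import job
print(job.hand_in())"
```

```text
the job is handed in; nothing more can be done
None
```

The plate is back on both pins with its orange side up, released and fully home. I handed the job in at about 30 s of the 72 s allowed.

- **How it was done:** I lifted the plate off, turned it 90° and stood it on end in the slotted stand. I then regripped it from the other side, turned it another 90° and lowered it onto the pins, with at most about 6 N contact force.
- **Last checks:** The plate's top reads 43.4–44.0 mm along its whole length, matching the seated reading at the start. Both pins show through the holes, and the gripper is open and clear with about 0 N on it.
- **What went wrong:** My first grasp closed on the blue pad instead of the plate's long sides. The real fingertips sit about 34 mm further back than the stated tool point. I saw this in the images and corrected it before lifting, and the plate stayed seated.
- **What disagreed:** The top and wrist cameras differed by 2–3 mm on the fixture's position, so I placed the plate using the arm's own motions and the wrist camera.
- **Not measured:** I kept the arm's path clear of the dish, screwdriver and dropper. The dish and part of the screwdriver looked undisturbed in the view just before placing, but I did not measure any of the three again at the end.

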